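# Clear the pastry board: cutter aside, rolling pin into its groove

### The arm

A 6-joint arm with a two-finger parallel gripper is mounted at the origin on a cart in front of the work surface, level with it; the furniture and walls round the work are solid. World frame = base frame: x ahead of the robot, y to its left, z up, the work surface at z = 0. Lengths are in mm, angles in degrees, forces in N, time in s.
With the tool pointing down it reaches from about 300 to 850 mm from the base axis. Payload 4.2 kg.
Tool frame: the origin (TCP) lies between the finger pads, 19 mm behind the fingertips; this is the grasp point; z points along the fingers, y is the line along which they close (so a half turn about z gives the same grasp; the last joint's range is limited). The gripper opens to 91 mm and grips with 3 to 60 N. Pads are 32 mm wide; open, the fingers measure 118 mm over their backs; the gripper's body (76 mm by 178 mm) begins 60 mm behind the grasp point.
Start: joints at [-70.13, 18.312, 89.639, -0, 72.044, -1.146], TCP at [206.216, -536.765, 232.776] pointing down, gripper open.
Joint ranges: [-177.97, 177.97], [-48.28, 115.42], [12.27, 149.76], [-77.06, 257.06], [2.81, 150.46], [-146.56, 146.56]. Speed limits (degrees/s): [147.25, 147.25, 180, 180, 180, 180].

### API

Orientations are given as [roll, pitch, yaw] about the fixed x, y, z axes, in that order (R = Rz(yaw) Ry(pitch) Rx(roll)).
In Python, from workcell import env gives the robot as it stands.
- The arm moves only by the shell command python3 -m jog 'ROWS' [FORCE]. ROWS is a JSON object of lists of equal length, an entry for each row: "jaw": the finger opening in mm, from 0 to 91.2; "slide": the shift along the tool's x, y, z in units of 30 mm (1.0 is 30 mm), a list of three; "spin": the turn about the tool's z in units of 8 degrees (1.0 is 8 degrees). In form: {"jaw": [jaw, ...], "slide": [[dx, dy, dz], ...], "spin": [spin, ...]}. A call has 1 to 10 rows; each row shifts and turns the commanded pose from where the row before left it, along the tool's axes as they then stand; what a row does not reach is not made up. A row lasts 1/10 s, in which the tool goes at most 50 mm and 8.59 degrees, less where a joint would pass 70% of its speed; a pose out of reach is approached as far as the arm can. A call is refused whole if a number of a shift passes 1 or a number of a turn 1, either way. A call with a gripper value outside its range is refused whole. The fingers move at their own pace and stop on an object; FORCE is the grip in N (left out, the last holds). Time passes only in rows, so rows that do not move let the fingers close. It gives the time, the measured TCP pose, the force, the opening and the grip force at its end, in the units of the state.
- env.state(): the state, without advancing time (a new reading comes with each control period).
- env.grab_frame(name): name is "scene" or "top"; returns the picture (400x640x3 uint8, red, green, blue); there is no depth.
- env.camera_model(name): a dict with "fx", "fy", "cx", "cy" (pixels), "camera_from_world" (4x4, takes a point from world to camera coordinates). Camera axes: x right, y up, looking along -z (the intrinsics and any distortion apply to the point x, -y, -z); pixel columns grow to the right and rows downward; lengths in mm; the calibration is good to about 2 mm. A picture is of the moment at which its call begins. camera_model takes no time and is no camera call.
- env.job_done(): hands the job in; it is judged then, once.
The state is a dict: "time_s": time; "qpos": joint angles; "qvel": joint speeds; "effort": joint torques, N m; "ee_pos": TCP position; "ee_rot": TCP orientation; "force": force on the tool from outside, world axes, zero at the start; "torque": the same for the moment, N m; "gripper_width": finger opening in mm; "gripper_force": force on a finger pad.
Only numpy, scipy, OpenCV 4.12 (cv2) and the standard library are available. Lean on these libraries where they do the work, as an engineer would, in place of code of your own. Each camera call takes 0.05 s, during which the arm holds its last target. There are 200 camera calls.

### The job

Clear the middle of the pastry board with the fingertips, without picking anything up: first slide the large round cutter along the board to its right-hand end, past the end of the rolling pin and standing flat and wholly on the board, so that the pin will not run into it. Then roll the rolling pin towards you, touching it only on top, until it drops into the groove along the near side of the board and lies still there. Leave the small cutter, the glass, the pasta jar and the egg timer where they stand.

Things in the scene. Friction and masses are not known exactly. Their poses are not given: they have to be found in the camera images.
- rolling_pin: Wooden rolling pin lying left-right on the board, parallel to the groove within 4 degrees. Barrel 56 mm diameter, 200 mm long, a thinner 50 mm handle at each end; 0.3 to 0.55 kg. Origin mid-barrel on the axis (y along the pin; x, z turn as it rolls), 48 mm above the worktop (barrel top 76 mm), about 42 mm once in the groove. Touch it only on top: fingertips at least 10 mm above the axis.
- pastry_board: Plain wooden pastry board fixed on the worktop: 280 mm deep (its x, away from the robot), 440 mm wide (its y, to the left), 20 mm thick, turned at most 12 degrees. Origin mid-underside; top at z = 20 mm. The free right-hand end is board y from -125 to -190 mm (for the cutter's centre).
- pin_groove (a point): Mid-point of the groove's centre line, level with the board's top (z = 20 mm), 95 mm nearer than the board's middle; axes are the board's. Groove 34 mm wide, 10 mm deep, along y over the whole width, 28 mm of board on its near side. The pin sinks 6 mm into it and rests on both edges.
- pin_left_end (a point): Middle of the left handle's end face, on the pin's axis, 150 mm from the pin's origin. How it rolls: a fingertip drawn towards the robot over the top of the barrel turns it; without slip the pin travels half as far as the fingertip, which so runs ahead of the crest: take several strokes. Let go, it slows quickly (about 0.5 m/s2).
- cutter: The large pastry cutter: an open, straight steel ring, 60 mm outside diameter, 2.5 mm wall, 32 mm high, 55 to 90 g, standing on the board between the rolling pin and the groove. A closed gripper's fingertips fit inside it. Origin in the centre of its lower rim, z up (20 mm above the worktop).
- small_cutter: A small pastry cutter: steel, closed on top, with a wooden knob, 44 mm in diameter, 32 mm high (48 mm with the knob), standing at the board's far right corner. Stays where it is. Origin in the centre of its lower rim.
- glass: Drinking glass 81 mm in diameter, 91 mm high, upside down on the worktop right of the board. Stays. Origin at the centre of its underside.
- pasta_jar: Glass storage jar with pasta, 81 mm in diameter, 163 mm high, standing on the worktop right of the board, near its far corner. Stays. Origin at the centre of its underside.
- egg_timer: Red and white wind-up egg timer, 67 mm in diameter, 58 mm high, on the worktop to the right. Stays. Origin at the centre of its underside.

How it is judged (in metres and radians):
On the way, in this order (a step that is already met when the one before it is completed fails the run):
1. the large cutter stands flat and wholly on the free right-hand end of the board (y of cutter in the frame of pastry_board between -0.193 and -0.122 m and x of cutter in the frame of pastry_board between -0.115 and 0.115 m and z of cutter in the frame of pastry_board between 0.014 and 0.026 m and angle between cutter's own z axis and vertical below 0.1 rad and linear speed of cutter below 0.02 m/s), for 0.2 s.
2. the rolling pin has dropped into the groove and lies along it (x of rolling_pin in the frame of pastry_board between -0.101 and -0.089 m and z of rolling_pin in the frame of pastry_board between 0.037 and 0.0445 m and angle between the y axis of rolling_pin and the y axis of pastry_board, either way round below 0.05 rad and linear speed of rolling_pin below 0.02 m/s), for 0.3 s.
At the end, for the whole second after the job is handed in: Pin still in the groove: axis within 6 mm of the groove's centre line and 0.05 rad of its direction, origin 37 to 44.5 mm above the worktop. Large cutter flat and still on the right-hand end of the board: centre at board y -122 to -193 mm (wholly on the board), board x -115 to 115 mm (all of step 1 and all of step 2 and angular speed of rolling_pin below 0.2 rad/s); the robot touches nothing.
It fails at once if the rolling pin is lifted more than 12 mm off the board (height (world z) of rolling_pin above 0.06 m).
It fails at once if the fingers touch the rolling pin lower than its top (TCP below 77 mm, so fingertips less than 10 mm above its axis) (contact force between the fingers and rolling_pin above 0.5 N and height (world z) of the grasp point below 0.077 m).
It fails at once if the large cutter is lifted more than 12 mm or tipped by more than 0.3 rad (height (world z) of cutter above 0.032 m or angle between cutter's own z axis and vertical above 0.3 rad).
It fails at once if the rolling pin runs into the large cutter (contact force between rolling_pin and cutter above 0.5 N).
It fails at once if the small cutter, the glass, the pasta jar or the egg timer is moved by more than 20 mm (distance of any of small_cutter, glass, pasta_jar, egg_timer from where it was at the start of the episode above 0.02 m).
It also fails if it takes over 42 s, if anything falls off the work surface, if the arm or the gripper's body presses on something with over 40 N, if the wrist force passes 120 N, or if a joint passes its speed limit or range.

## Working session

There is one attempt and no reset: what is moved stays moved. The work goes in short steps, Python scripts to look and compute and a shell command to move; the robot and the scene stay as the last step left them, time stands still between calls to the robot, and variables do not carry over. Pictures are saved under pics/ and viewed, at most 10 in all, crops included, and the job is handed in when it is done.

```bash
mkdir -p pics; cat > h.py <<'E'
from workcell import env
import numpy as np, cv2
def ray(n,u,v,z):
    c=env.camera_model(n); M=np.array(c["camera_from_world"]); R=M[:3,:3]; o=-R.T@M[:3,3]
    d=R.T@np.array([(u-c["cx"])/c["fx"],-(v-c["cy"])/c["fy"],-1]); s=(z-o[2])/d[2]
    return o+s*d
def proj(n,p):
    c=env.camera_model(n); M=np.array(c["camera_from_world"]); q=M[:3,:3]@np.array(p)+M[:3,3]
    return c["cx"]+c["fx"]*q[0]/-q[2], c["cy"]+c["fy"]*-q[1]/-q[2]
E
python3 - <<'E'
from h import *
for n in("scene","top"):
    f=env.grab_frame(n); cv2.imwrite(f"pics/{n}0.png",f[...,::-1]); c=env.camera_model(n); print({k:np.round(v,3).tolist() for k,v in c.items()})
print(env.state())
E
```

```text
{'fx': 409.652, 'fy': 409.652, 'cx': 320.298, 'cy': 196.238, 'camera_from_world': [[-0.613, -0.79, -0.001, 402.099], [0.375, -0.292, 0.88, -238.572], [-0.695, 0.539, 0.475, -904.015], [0.0, 0.0, 0.0, 1.0]]}
{'fx': 430.006, 'fy': 430.006, 'cx': 321.722, 'cy': 202.861, 'camera_from_world': [[-0.005, -0.999, -0.036, 107.615], [0.986, -0.011, 0.167, -545.319], [-0.167, -0.035, 0.985, -951.284], [0.0, 0.0, 0.0, 1.0]]}
{'time_s': 0.1, 'qpos': array([-7.01302962e+01,  1.83445517e+01,  8.96995808e+01, -3.63577675e-04,
        7.20433382e+01, -1.14417706e+00]), 'qvel': array([ 0.02042354, -0.09156417, -0.19808442,  0.02167021,  0.01591302,
       -0.06758867]), 'effort': array([ 3.66288186e-04, -4.13331449e+01, -2.32510149e+01,  7.29212863e-02,
        4.22394974e-02, -5.97428948e-05]), 'ee_pos': array([ 206.06215072, -536.35262174,  232.03756346]), 'ee_rot': array([-1.79912540e+02, -1.40101647e-03,  2.10139921e+01]), 'force': array([0.15508469, 0.07928366, 0.9653883 ]), 'torque': array([0.02517832, 0.01759056, 0.03601272]), 'gripper_force': 0.0, 'gripper_width': 91.458714713011}
```

View pics/top0.png

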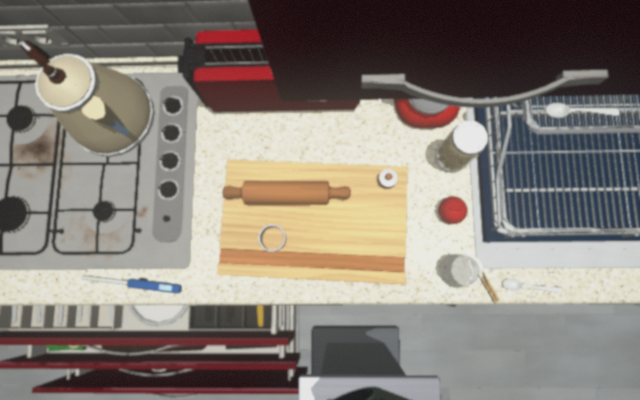

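View pics/scene0.png

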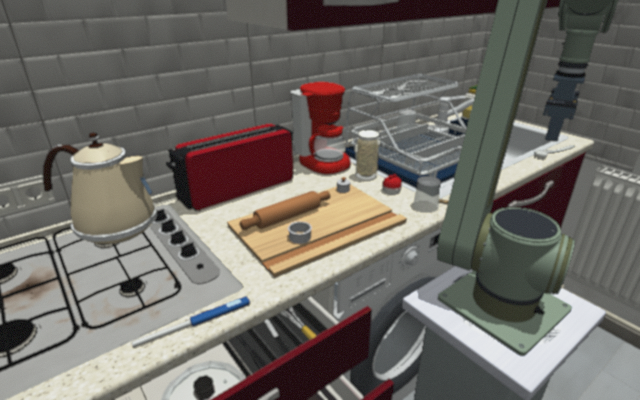

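The top view shows the board between about (218,160) and (408,285), the pin from (225,192) to (350,193), the cutter at (272,238), and the groove as the dark band near row 260. I'll enlarge it.

```bash
python3 -c "
import cv2
f=cv2.imread('pics/top0.png')[150:290,213:413]; cv2.imwrite('pics/c0.png',cv2.resize(f,None,fx=4,fy=4,interpolation=cv2.INTER_CUBIC))"
```

```text
(no output)
```

View pics/c0.png

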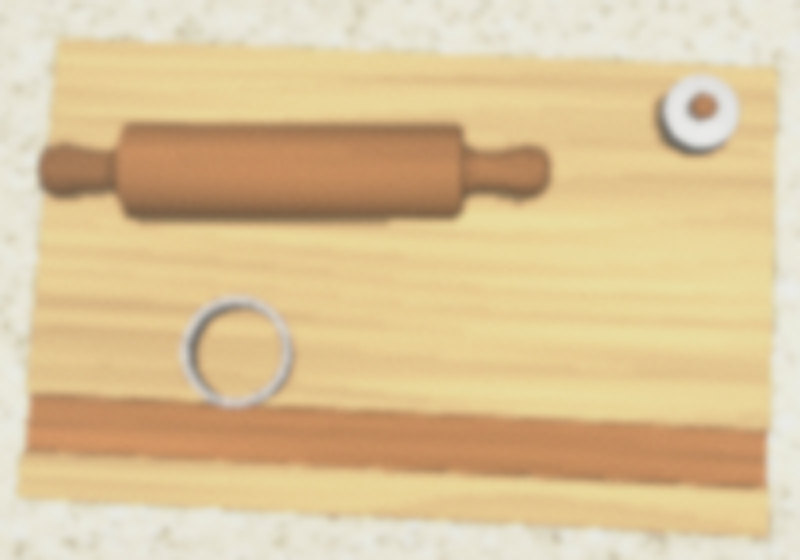

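The enlarged crop gives these pixel positions:
- **Board corners:** (57,40), (778,70), (768,535) and (18,497).
- **Ring's upper rim:** centred at (237,352).
- **Pin:** ends at (38,170) and (550,172), with the barrel rows 123–217.
- **Groove:** rows 395–452 on the left and 430–486 on the right.

```bash
cat >> h.py <<'E'
def P(x,y,z): return ray("top",213+(x-1.5)/4,150+(y-1.5)/4,z)
E
python3 - <<'E'
from h import *
TL,TR,BR,BL=[P(*p,20) for p in((57,40),(778,70),(768,535),(18,497))]
print(np.round([TL,TR,BR,BL],1).tolist())
print('cam',np.round(ray("top",320,200,0)),[np.linalg.norm(a-b) for a,b in((TL,TR),(TR,BR),(BR,BL),(BL,TL))])
c=(TL+TR+BR+BL)/4; ey=TL-TR+BL-BR; yaw=np.degrees(np.arctan2(-ey[0],ey[1])); print('board',c,yaw)
a=np.radians(yaw); R=np.array([[np.cos(a),-np.sin(a)],[np.sin(a),np.cos(a)]])
for n,p in dict(cutL=(237,352,52),pinL=(38,170,48),pinR=(550,172,48),barL=(118,170,48),barR=(463,170,48),gL1=(30,395,20),gL2=(28,452,20),gR1=(768,430,20),gR2=(766,486,20),small=(704,105,68)).items():
    w=P(*p); print(n,np.round(w[:2],1),'board',np.round(R.T@(w-c)[:2],1))
E
```

```text
[[661.0, 336.1, 20.0], [635.7, -101.9, 20.0], [360.9, -85.7, 20.0], [384.8, 350.3, 20.0]]
cam [561. 109.   0.] [np.float64(438.6795043309545), np.float64(275.26258672770444), np.float64(436.6565180025983), np.float64(276.48998555237847)]
board [510.61697277 124.69991152  20.        ] -3.216506710901502
cutL [466.  217.7] board [-49.8  90.3]
pinL [574.4 337.4] board [ 51.8 216. ]
pinR [569.5  36.9] board [ 63.8 -84.4]
barL [573.8 290. ] board [ 53.8 168.6]
barR [571.3  87.5] board [ 62.7 -33.8]
gL1 [444.4 345.3] board [-78.5 216.5]
gL2 [410.9 345.3] board [-111.9  214.7]
gR1 [420.9 -87.9] board [ -77.7 -217.3]
gR2 [388.8 -85.6] board [-109.9 -216.8]
small [603.6 -51. ] board [ 102.7 -170.2]
```

```bash
python3 -m jog '{"jaw":[0,0,0,0,0,0,0,0,0,0],"slide":[[0,0,0],[0,0,0],[0,0,0],[0,-0.5,0],[0.2,-1,0],[0.2,-1,0],[0.2,-1,0],[0.3,-1,0],[0.3,-1,0],[0.3,-1,0]],"spin":[1,1,1,0,0,0,0,0,0,0]}' 10
python3 -m jog '{"jaw":[0,0,0,0,0,0,0,0,0,0],"slide":[[0.3,-1,0],[0.3,-1,0],[0.3,-1,0],[0.3,-1,0],[0.3,-1,0],[0.3,-1,0],[0.3,-1,0],[0.3,-1,0],[0.3,-1,0],[0.3,-1,0]],"spin":[0,0,0,0,0,0,0,0,0,0]}'
```

```text
time_s: 1.1
ee_pos: [261.4, -342.9, 232.4]
ee_rot: [-180.0, 0.0, -3.0]
force: [0.6, 0.3, 0.1]
gripper_width: 14.2
gripper_force: 0.0
time_s: 2.1
ee_pos: [366.8, -48.2, 232.6]
ee_rot: [180.0, 0.0, -3.0]
force: [-0.1, 0.1, -0.3]
gripper_width: 0.7
gripper_force: 0.0
```

```bash
python3 -m jog '{"jaw":[0,0,0,0,0,0,0,0,0,0],"slide":[[0.3,-1,0],[0.3,-1,0.3],[0.3,-1,0.5],[0.3,-1,0.5],[0.3,-1,0.5],[0.3,-1,0.5],[0.3,-1,0.5],[0.3,-1,0.5],[0.3,-1,0],[0.1,0,0]],"spin":[0,0,0,0,0,0,0,0,0,0]}'
python3 -m jog '{"jaw":[0,0],"slide":[[0,0,0],[0,0,0]],"spin":[0,0]}'
python3 - <<'E'
from h import *
f=env.grab_frame("top"); cv2.imwrite("pics/t1.png",f[...,::-1])
s=env.state(); print(s['ee_pos'],s['ee_rot'])
c=cv2.resize(f[150:290,213:413],None,fx=4,fy=4,interpolation=cv2.INTER_CUBIC)[...,::-1]; cv2.imwrite("pics/c1.png",c)
E
```

```text
time_s: 3.1
ee_pos: [465.6, 218.7, 132.9]
ee_rot: [-180.0, 0.0, -2.8]
force: [-0.8, -0.3, 0.3]
gripper_width: 0.5
gripper_force: 0.0
time_s: 3.3
ee_pos: [464.2, 214.9, 133.6]
ee_rot: [180.0, 0.1, -3.0]
force: [0.9, -0.9, -0.1]
gripper_width: 0.4
gripper_force: 0.0
[464.21177307 214.76447636 133.75048888] [ 1.79964325e+02  3.15094168e-02 -3.03481599e+00]
```

View pics/c1.png

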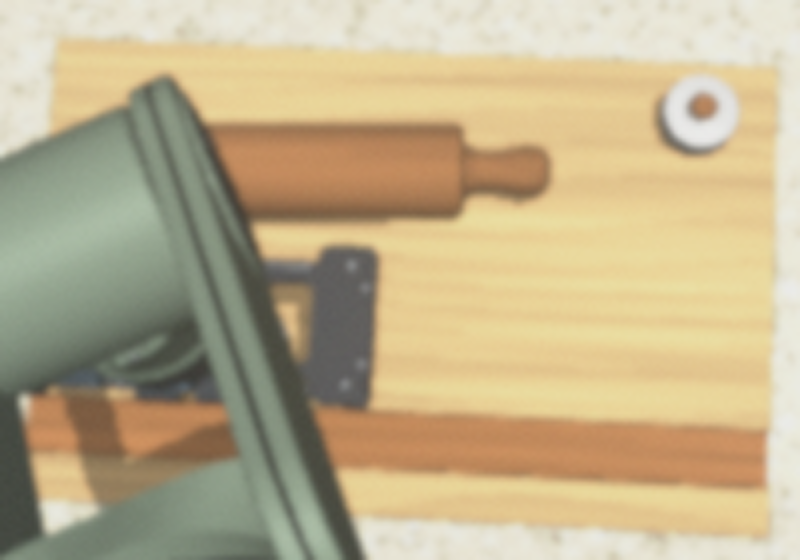

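The crop only shows the gripper over the ring, with the arm hiding the tips. The calibrated position puts the TCP within 3 mm of the ring's centre, so I'll trim that and descend in two stages while checking force.

```bash
python3 -m jog '{"jaw":[0,0,0,0,0,0],"slide":[[0.05,-0.1,0.3],[0,0,0.5],[0,0,0.6],[0,0,0.5],[0,0,0.1],[0,0,0]],"spin":[0,0,0,0,0,0]}'
python3 -m jog '{"jaw":[0,0,0,0,0],"slide":[[0,0,0.2],[0,0,0.2],[0,0,0.2],[0,0,0.25],[0,0,0]],"spin":[0,0,0,0,0]}'
```

```text
time_s: 3.95
ee_pos: [466.1, 218.3, 73.3]
ee_rot: [180.0, 0.1, -3.0]
force: [0.2, -0.3, 0.4]
gripper_width: 0.4
gripper_force: 0.0
time_s: 4.45
ee_pos: [465.7, 218.4, 47.1]
ee_rot: [179.9, 0.1, -3.0]
force: [0.1, 0.1, -0.3]
gripper_width: 0.7
gripper_force: 0.0
```

```bash
python3 -m jog '{"jaw":[0,0,0,0,0,0,0,0,0,0],"slide":[[0,0.1,0],[0,0.15,0],[0.05,0.2,0],[0.05,0.3,0],[0.05,0.3,0],[0.05,0.4,0],[0.05,0.4,0],[0.05,0.4,0],[0,0.4,0],[0,0.4,0]],"spin":[0,0,0,0,0,0,0,0,0,0]}'
python3 -m jog '{"jaw":[0,0,0,0,0,0,0,0,0,0],"slide":[[0,0.4,0],[0,0.4,0],[0,0.4,0],[0,0.4,0],[0,0.4,0],[0,0.4,0],[0,0.4,0],[0,0.4,0],[0,0.4,0],[0,0.4,0]],"spin":[0,0,0,0,0,0,0,0,0,0]}'
python3 -m jog '{"jaw":[0,0,0,0,0,0],"slide":[[0,0.4,0],[0,0.4,0],[0,0.4,0],[0,0.2,0],[0,0.1,0],[0,0,0]],"spin":[0,0,0,0,0,0]}'
```

```text
time_s: 5.45
ee_pos: [470.6, 125.8, 48.3]
ee_rot: [180.0, -0.0, -3.0]
force: [0.4, 0.8, 1.6]
gripper_width: 0.2
gripper_force: 0.5
time_s: 6.45
ee_pos: [464.3, 6.0, 48.2]
ee_rot: [180.0, -0.0, -3.0]
force: [0.1, 1.0, -0.9]
gripper_width: 0.5
gripper_force: 0.2
time_s: 7.05
ee_pos: [462.0, -38.3, 48.2]
ee_rot: [180.0, 0.0, -3.0]
force: [0.4, 1.1, -0.1]
gripper_width: 0.3
gripper_force: 0.0
```

```bash
python3 -m jog '{"jaw":[0,0,0,0,0,0,0,0,0,0],"slide":[[0,-0.15,0],[0,-0.15,0],[0,0,0],[0,0,-0.2],[0,0,-0.3],[0,0,-0.5],[0,0,-0.5],[0,0,-0.5],[0,0,-0.5],[0,0,-0.5]],"spin":[0,0,0,0,0,0,0,0,0,0]}'
python3 -m jog '{"jaw":[0,20,60,91,91,91,91,91,91,91],"slide":[[0.4,-0.8,0],[0.4,-0.8,0],[0.4,-0.8,0],[0.4,-0.8,0],[0.4,-0.8,0],[0.4,-0.8,0],[0.4,-0.8,0],[0.4,-0.8,0],[0.4,-0.8,0],[0,0,0]],"spin":[0,0,0,0,0,0,0,0,0,0]}'
python3 - <<'E'
from h import *
f=env.grab_frame("top"); cv2.imwrite("pics/t2.png",f[...,::-1])
g=env.grab_frame("scene")
s=env.state(); print(s['time_s'],s['ee_pos'],s['ee_rot'])
a=cv2.resize(f[150:290,213:413],None,fx=3,fy=3,interpolation=cv2.INTER_CUBIC)
cv2.imwrite("pics/c2.png",a[...,::-1])
E
```

```text
time_s: 8.05
ee_pos: [462.6, -29.0, 139.8]
ee_rot: [180.0, -0.1, -3.0]
force: [0.8, -0.5, -0.3]
gripper_width: 0.4
gripper_force: 0.0
time_s: 9.05
ee_pos: [583.3, 183.8, 139.0]
ee_rot: [-179.9, -0.2, -2.9]
force: [-0.1, 0.5, 0.5]
gripper_width: 69.8
gripper_force: 0.0
9.15 [581.43166802 181.28699785 138.57872202] [ 1.79971144e+02  3.19121279e-03 -2.93181076e+00]
```

View pics/c2.png

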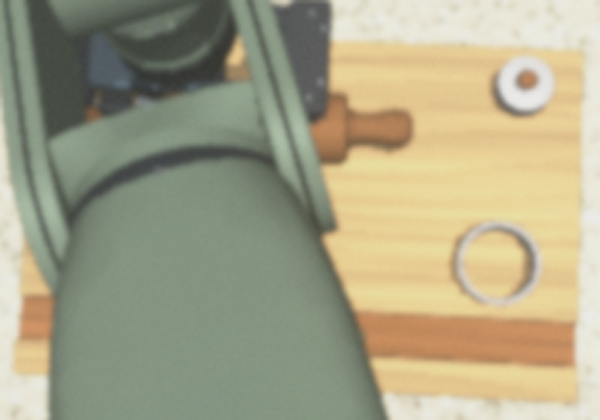

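The crop shows the ring standing flat at the right end, centred at (497,263) of 3x, about board y = -160. Next I'll go down onto the crest.

```bash
python3 -m jog '{"jaw":[91,91,91,91,91,91],"slide":[[0.1,0,0.4],[0,0,0.4],[0,0,0.4],[0,0,0.1],[0,0,0],[0,0,0]],"spin":[0,0,0,0,0,0]}'
python3 -m jog '{"jaw":[91,91,91],"slide":[[0,0,0.05],[0,0,0.05],[0,0,0]],"spin":[0,0,0]}'
python3 -m jog '{"jaw":[91,91],"slide":[[0,0,0.06],[0,0,0]],"spin":[0,0]}'
```

```text
time_s: 9.75
ee_pos: [584.8, 180.9, 99.3]
ee_rot: [-180.0, -0.0, -3.0]
force: [0.4, 0.4, 0.6]
gripper_width: 91.4
gripper_force: 0.0
time_s: 10.05
ee_pos: [584.6, 181.0, 96.3]
ee_rot: [180.0, -0.0, -3.0]
force: [0.1, 0.1, 0.3]
gripper_width: 91.1
gripper_force: 0.0
time_s: 10.25
ee_pos: [585.1, 181.1, 95.0]
ee_rot: [-180.0, -0.1, -3.0]
force: [0.5, 0.1, 2.9]
gripper_width: 91.3
gripper_force: 1.5
```

```bash
python3 -m jog '{"jaw":[91,91,91,91,91,91],"slide":[[0,0,0.03],[-0.2,0,0.01],[-0.4,0,0],[-0.4,0,0],[-0.4,0,0],[-0.3,0,0]],"spin":[0,0,0,0,0,0]}'
python3 -m jog '{"jaw":[91,91,91,91],"slide":[[0,0,-0.3],[0,0,-0.5],[0.5,0,-0.3],[0.5,0,0]],"spin":[0,0,0,0]}'
python3 - <<'E'
from h import *
f=env.grab_frame("top")
g=env.grab_frame("scene")
s=env.state(); print(s['time_s'],s['ee_pos'])
a=cv2.resize(f[150:290,213:413],None,fx=3,fy=3,interpolation=cv2.INTER_CUBIC)
cv2.imwrite("pics/c3.png",a[...,::-1]); cv2.imwrite("pics/s3.png",g[...,::-1])
E
```

```text
time_s: 10.85
ee_pos: [534.2, 182.2, 94.9]
ee_rot: [179.9, -0.2, -2.9]
force: [-0.5, -6.5, 9.5]
gripper_width: 91.2
gripper_force: 4.5
time_s: 11.25
ee_pos: [565.1, 182.7, 128.1]
ee_rot: [-179.9, -0.2, -3.0]
force: [0.1, 0.1, 0.4]
gripper_width: 90.9
gripper_force: 0.0
11.35 [565.71765028 182.41793383 126.70062137]
```

View pics/c3.png

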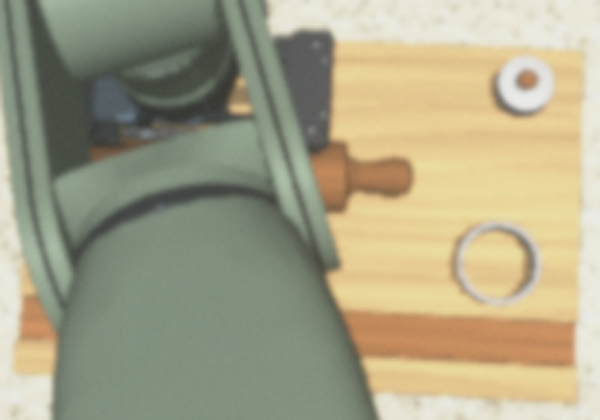

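The top crop shows the pin's right end at (412,176), about 37 mm nearer than before. I'll check the left end in the scene view.

```bash
python3 -c "
from h import *
f=cv2.imread('pics/s3.png')[170:280,220:420]; cv2.imwrite('pics/sc3.png',cv2.resize(f,None,fx=4,fy=4,interpolation=cv2.INTER_CUBIC))
print(P(549,235,48))"
```

```text
[532.4760094   38.04453441  48.        ]
```

View pics/sc3.png

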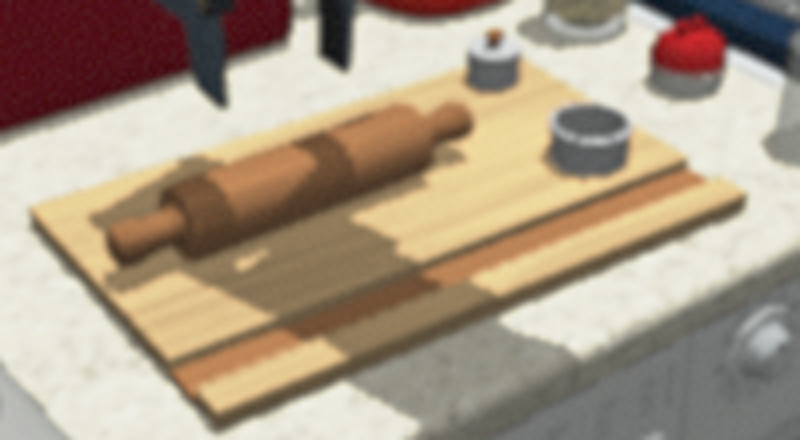

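The scene crop shows the left end face at about (125,241) and the right end at (462,120). The pin is whole on the board and the ring is flat. This view tracks both ends.

```bash
cat >> h.py <<'E'
def S(x,y,z): return ray("scene",220+(x-1.5)/4,170+(y-1.5)/4,z)
def B(w):
    a=np.radians(-3.2); d=np.array(w[:2])-[510.6,124.7]; return np.round([np.cos(a)*d[0]+np.sin(a)*d[1],-np.sin(a)*d[0]+np.cos(a)*d[1]],1)
E
python3 - <<'E'
from h import *
for p in((125,241,48),(462,120,48)): w=S(*p); print(np.round(w),B(w))
print(env.state()['time_s'],B(env.state()['ee_pos']), B(P(549,235,48)))
E
```

```text
[539. 323.  48.] [ 16.8 199.5]
[529.  42.  48.] [ 23.2 -81.7]
11.35 [51.8 60.7] [ 26.7 -85.3]
```

```bash
python3 -m jog '{"jaw":[91,91,91,91,91,91,91],"slide":[[-0.3,0,0],[-0.3,0,0],[0,0,0.4],[0,0,0.4],[0,0,0.2],[0,0,0.06],[0,0,0]],"spin":[0,0,0,0,0,0,0]}'
```

```text
time_s: 12.05
ee_pos: [546.6, 182.8, 95.0]
ee_rot: [180.0, -0.1, -3.0]
force: [0.0, -1.6, 6.0]
gripper_width: 91.3
gripper_force: 3.2
```

```bash
python3 -m jog '{"jaw":[91,91,91,91,91,91],"slide":[[-0.2,0,0.02],[-0.4,0,0],[-0.4,0,0],[-0.4,0,0],[-0.3,0,0],[0,0,-0.3]],"spin":[0,0,0,0,0,0]}'
python3 -m jog '{"jaw":[91,91,91,91],"slide":[[0,0,-0.5],[0,0,-0.3],[0.4,0,0],[0,0,0]],"spin":[0,0,0,0]}'
python3 - <<'E'
from h import *
g=env.grab_frame("scene"); s=env.state(); print(s['time_s'],s['ee_pos'],B(s['ee_pos']))
cv2.imwrite('pics/sc4.png',cv2.resize(g[170:280,220:420],None,fx=4,fy=4,interpolation=cv2.INTER_CUBIC)[...,::-1])
E
```

```text
time_s: 12.65
ee_pos: [493.1, 185.0, 102.1]
ee_rot: [179.9, 0.2, -3.0]
force: [0.0, -0.1, 0.8]
gripper_width: 91.4
gripper_force: 0.0
time_s: 13.05
ee_pos: [508.7, 185.3, 126.7]
ee_rot: [-180.0, -0.1, -3.0]
force: [-0.5, 0.4, -0.0]
gripper_width: 91.3
gripper_force: 0.0
13.1 [507.56221852 185.06911629 126.21424526] [-6.4 60.1]
```

View pics/sc4.png

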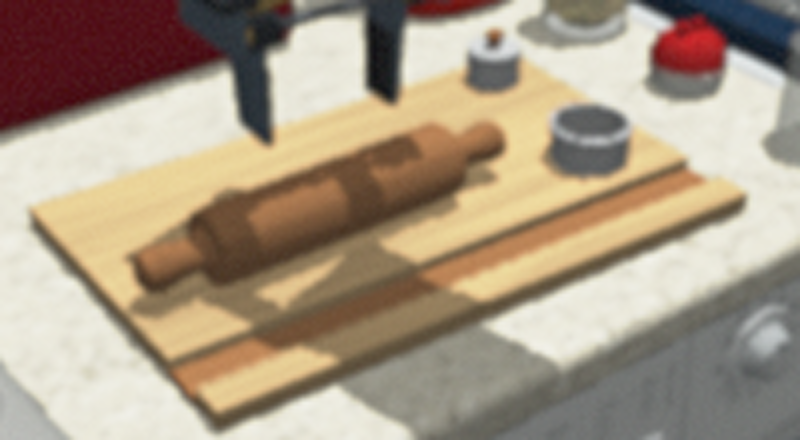

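The crop shows the left end at (149,271) and the right end at (494,139).

```bash
python3 - <<'E'
from h import *
for p in((149,271,48),(494,139,48)): w=S(*p); print(np.round(w),B(w))
E
```

```text
[498. 328.  48.] [-23.8 202.5]
[493.  42.  48.] [-13.3 -83.8]
```

```bash
python3 -m jog '{"jaw":[91,91,91,91,91],"slide":[[0,0,0.4],[0,0,0.4],[0,0,0.2],[0,0,0.06],[0,0,0]],"spin":[-0.25,0,0,0,0]}'
```

```text
time_s: 13.6
ee_pos: [507.0, 184.8, 95.0]
ee_rot: [180.0, -0.0, -1.0]
force: [-0.5, -1.4, 3.6]
gripper_width: 91.1
gripper_force: 1.6
```

```bash
python3 -m jog '{"jaw":[91,91,91,91,91,91],"slide":[[-0.2,0,0.03],[-0.4,0,0],[-0.4,0,0],[-0.4,0,0],[-0.3,0,0],[0,0,-0.3]],"spin":[0.1,0.1,0.1,0.1,0.1,0]}'
python3 -m jog '{"jaw":[91,91,91,91],"slide":[[0,0,-0.5],[0,0,-0.3],[0.4,0,0],[0,0,0]],"spin":[-0.1,-0.15,0,0]}'
python3 - <<'E'
from h import *
g=env.grab_frame("scene"); s=env.state(); print(s['time_s'],s['ee_pos'],s['ee_rot'],B(s['ee_pos']))
cv2.imwrite('pics/sc5.png',cv2.resize(g[170:280,220:420],None,fx=4,fy=4,interpolation=cv2.INTER_CUBIC)[...,::-1])
E
```

```text
time_s: 14.2
ee_pos: [453.6, 186.9, 102.5]
ee_rot: [179.9, 0.2, -5.0]
force: [0.2, -0.6, -0.6]
gripper_width: 91.1
gripper_force: 0.0
time_s: 14.6
ee_pos: [469.8, 187.1, 127.2]
ee_rot: [-180.0, -0.1, -3.0]
force: [-0.3, -0.3, -0.3]
gripper_width: 91.0
gripper_force: 0.0
14.65 [468.60226982 186.81918255 126.66011763] [ 1.79995822e+02  3.18792515e-03 -3.02590755e+00] [-45.4  59.7]
```

View pics/sc5.png

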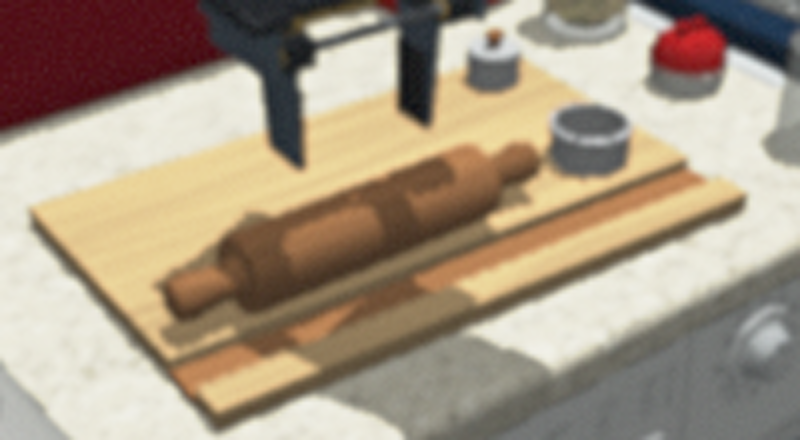

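The crop shows the left end at (179,298) and the right end at (527,160). The pin is just behind the groove and nearly parallel to it, and the ring is untouched.

```bash
python3 - <<'E'
from h import *
for p in((179,298,48),(527,160,48)): w=S(*p); print(np.round(w),B(w))
E
python3 -m jog '{"jaw":[91,91,91,91,91],"slide":[[0,0,0.4],[0,0,0.4],[0,0,0.2],[0,0,0.06],[0,0,0]],"spin":[0,0,0,0,0]}'
```

```text
[460. 329.  48.] [-61.5 200.7]
[455.  43.  48.] [-51.1 -84.6]
time_s: 15.15
ee_pos: [467.8, 186.4, 95.0]
ee_rot: [179.9, 0.0, -3.0]
force: [0.9, -2.0, 3.3]
gripper_width: 91.1
gripper_force: 1.7
```

```bash
python3 -m jog '{"jaw":[91,91,91,91,91,91],"slide":[[-0.2,0,0.03],[-0.4,0,0],[-0.4,0,0],[-0.4,0,0],[-0.3,0,0],[0,0,-0.3]],"spin":[0.05,0.05,0.05,0.05,0.05,0]}'
python3 -m jog '{"jaw":[91,91,91,91,91,91,91],"slide":[[0,0,-0.5],[0,0,-0.5],[0,0,-0.5],[0,0,-0.5],[0,0,0],[0,0,0],[0,0,0]],"spin":[-0.1,-0.15,0,0,0,0,0]}'
python3 - <<'E'
from h import *
g=env.grab_frame("scene"); f=env.grab_frame("top"); s=env.state(); print(s['time_s'],s['ee_pos'],s['ee_rot'],B(s['ee_pos']))
a=cv2.resize(g[170:280,220:420],None,fx=4,fy=4,interpolation=cv2.INTER_CUBIC)
cv2.imwrite('pics/sc6.png',a[...,::-1])
cv2.imwrite('pics/t6.png',f[...,::-1])
# expected pixels (crop) of pin ends if seated in groove
a=np.radians(-3.2)
for y in(215,-85):
    w=[510.6+np.cos(a)*-95-np.sin(a)*y,124.7+np.sin(a)*-95+np.cos(a)*y,42]; u=np.array(proj("scene",w)); print((u-[220,170])*4+1.5)
E
```

```text
time_s: 15.75
ee_pos: [414.4, 189.6, 102.4]
ee_rot: [179.9, 0.2, -5.0]
force: [0.6, 0.3, 0.8]
gripper_width: 91.1
gripper_force: 0.0
time_s: 16.45
ee_pos: [416.4, 190.1, 162.6]
ee_rot: [180.0, 0.1, -3.0]
force: [-0.5, -0.1, 0.1]
gripper_width: 91.0
gripper_force: 0.0
16.55 [416.41520321 190.05889297 162.55516307] [ 1.79950267e+02  9.28430477e-02 -2.98173370e+00] [-97.7  60. ]
[184.58195933 340.12841866]
[566.25960598 193.29541604]
```

View pics/sc6.png

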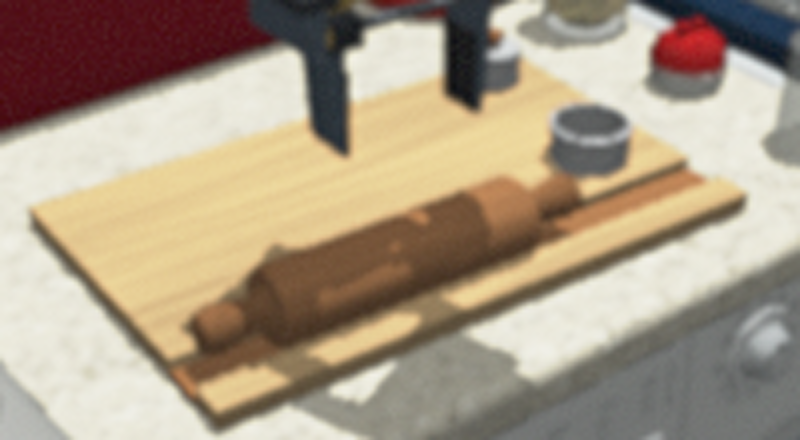

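The last view shows the pin in the groove: its axis passes through about (213,330) and (562,194), against (213,329) and (562,195) predicted for a seated pin. The ring is flat at the right end. I'll check that nothing is moving, then hand in.

```bash
python3 -m jog '{"jaw":[91,91,91,91,91,91],"slide":[[0,0,0],[0,0,0],[0,0,0],[0,0,0],[0,0,0],[0,0,0]],"spin":[0,0,0,0,0,0]}'
python3 - <<'E'
from h import *
g=env.grab_frame("scene"); a=cv2.resize(g[170:280,220:420],None,fx=4,fy=4,interpolation=cv2.INTER_CUBIC)[...,::-1]
d=np.abs(a.astype(int)-cv2.imread('pics/sc6.png'))[180:420,150:600]; print(d.max(), (d>25).sum())
if (d>25).sum()<200: print(env.job_done())
E
```

```text
time_s: 17.15
ee_pos: [416.9, 190.2, 163.5]
ee_rot: [180.0, -0.0, -3.0]
force: [-0.5, 0.5, 0.6]
gripper_width: 91.3
gripper_force: 0.0
31 59
the job is handed in; nothing more can be done
None
```

The job is handed in at about 17 s of the 42 s: the large cutter stands flat on the board's right-hand end (about board y -160 mm), the pin lies still in the groove, and the small cutter, glass, jar and timer were not touched; no verdict came back, so this rests on my camera checks.

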